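Wind a shelf strip out of the hand-cranked straightener and lay it in the yellow tray

ROBOT

A 6-joint arm with a two-finger parallel gripper is mounted at the origin on the work surface. World frame = base frame: x ahead of the robot, y to its left, z up, the work surface at z = 0. Lengths are in m, angles in rad, forces in N, time in s.
With the tool pointing down it reaches from about 0.275 to 0.825 m from the base axis. Payload 4.9 kg.
Tool frame: the origin (TCP) lies midway between the tips of the shut fingers; the grasp point (between the pads) lies 19 mm behind it (bot.grip_depth is the distance from the TCP to the grasp point, in m); y points along the fingers, x is the direction in which the jaws open and shut, and the axes are right-handed (so a half turn about y gives the same grasp; the last joint's range is limited). The gripper opens to 85 mm and grips with 20 to 120 N. Pads are 22 mm wide; open, the fingers measure 114 mm over their backs; the gripper's body (76 mm by 85 mm) begins 54 mm behind the grasp point. The pads swing forward as they close: fully open they stand 13 mm farther back than shut.
Start: joints at [-1.365, 0.326, -0.193, 1.052, 0, 1.437], TCP at [0.183, -0.519, 0.231] pointing down, gripper open.
Joint ranges: [-2.65, 2.65], [-0.97, 1.79], [-1.3, 1.35], [-1.93, 2.1], [-1.47, 1.37], [-3.14, 3.14]. Speed limits (rad/s): [2.57, 2.57, 3.14, 3.14, 3.14, 3.14].

INTERFACE

Orientations are given as a unit quaternion [w, x, y, z].
In Python, from cell import bot gives the robot as it stands. Calls block until the motion is done:
- bot.move_pose(position, orientation): joint-space move of the TCP to a pose.
- bot.move_linear(position, speed=0.15, rotation=None, until_force=None): straight line of the TCP; rotation=None keeps the orientation; speed is the mean speed in m/s. With until_force (N) it stops when the force on the tool has changed by that much, and returns True; else False.
- bot.goto_joints(angles): joint-space move.
- bot.set_gripper(opening, grasp_force=None): opening from 0.0 (shut) to 1.0 (fully open); grasp_force is the grip in N (None keeps the last); returns when the fingers have stopped.
- bot.wait(seconds).
- bot.solve_ik(position, orientation): joint angles nearest the present ones, or None.
- bot.camera(name): name is "side" or "top"; returns the picture (400x640x3 uint8, red, green, blue); there is no depth.
- bot.calibration(name): a dict with "mtx" (3x3 intrinsics, pixels), "extrinsics" (4x4, takes a point from world to camera coordinates). Camera axes: x right, y down, z forward; pixel columns grow to the right and rows downward; lengths in m; the calibration is good to about 2 mm. A picture is of the moment at which its call begins. calibration takes no time and is no camera call.
A pose or a line that the arm cannot do raises bot.PlanningError and nothing moves.
- bot.close_job(): hands the job in, once; it reports no verdict.
Trained networks look in the newest picture that a camera, given by its name, has taken for a name from the list of things; names that differ only in an ending like _2 or _b are one class to them, and where a whole thing is asked for, a point or a joint stands for the part that bears it (a point fixed in the world has none). Each returns a list of dicts, best first, with "confidence" (0 to 1); they miss things now and then, are a little off and sometimes report something else, mostly with a low value. They report only what shows in the picture. A call takes as long as a camera call.
- bot.search_frame(camera, thing): "bbox" ([left, top, width, height] in pixels, round what is visible of it).
Readings, each from a call of its own:
- bot.read_clock(): time.
- bot.read_joint_positions(): joint angles.
- bot.read_joint_vel(): joint speeds.
- bot.read_joint_efforts(): joint torques, N m.
- bot.read_position(): TCP position.
- bot.read_tool_rot(): TCP orientation.
- bot.read_ft_force(): force on the tool from outside, world axes, zero at the start.
- bot.read_moment(): the same for the moment, N m.
- bot.read_gripper_width(): opening from 0.0 (shut) to 1.0 (fully open).
Only numpy, scipy, OpenCV 4.12 (cv2) and the standard library are available. Lean on these libraries where they do the work, as an engineer would, in place of code of your own. Each camera call takes 0.05 s, during which the arm holds its last target.

TASK

Turn the red crank handle of the green straightener clockwise (seen from the robot, about three turns), at an even, unhurried pace through the heavy part of every turn, without letting the wheel run away or swing back, until the blue strip sticks out about 6 cm past the bed's edge; leave the handle near the top, where the wheel stays put. Then pinch the overhanging strip, draw it straight out of the machine, and lay it gently down flat in the empty yellow tray. Do not drop the strip, and do not shift the other things on the bench.

Things in the scene. Friction and masses are not known exactly. Their poses are not given: they have to be found in the camera images.
- machine: Green bench straightener, bolted down. Origin: centre of its underside, on the bench. Crank on its -x side, strip feeds out to +y. Bed 110 mm wide (x), y -130 to +100 mm, top at z 90 mm. A 54 mm wide channel along y (walls to z 112, clear roof to z 117 mm) holds the strip. Gearbox: x -50 to 50, y -65 to 55, up to z 218 mm.
- axle (a point): Point on the crank's horizontal axis (along the machine's x), level with the middle of the handle: machine frame (-165, 0, 170) mm, fixed. An iron lump (1 kg, opposite the handle, reaching 80 mm from the axis, 53 to 87 mm in front of the machine's middle) makes the first half turn heavy (up to 11 N at the handle) and runs ahead in the second; let go, the wheel stays only within 0.3 rad of handle-up, else it swings.
- crank (a joint): Crank angle, rad: 0 with the handle straight up, growing clockwise seen from the robot (from the top to the machine's -y, down, then up on the +y side); counts on over whole turns, stops at -1 and 25. Starts at rest within 0.3 of 0. One turn pushes the strip 25 mm towards +y: at 3 turns (18.85) it overhangs 60 mm.
- handle (a point): Middle of the grip of the red crank handle: a round horizontal sleeve, 24 mm thick, 92 mm long, parallel to the machine's x, spinning freely on its pin, 65 mm from the crank axis. The crank arm's plane lies 70 mm behind this point (+x), the sleeve's free end 31 mm in front of it.
- lip (a point): Middle of the top edge of the bed at its exit end (+y): machine frame (0, 100, 90) mm. Past it, nothing lies under the strip down to the bench.
- strip: Blue flat bar, 50 mm wide (own x), 150 mm long (own y), 8 mm thick, about 160 g, loose. Origin: centre of its underside. Starts inside the channel, own y along the machine's y, front end 2 to 13 mm behind the lip. A brass pusher behind it, geared to the crank, pushes it out and never pulls it back. It tips out and falls at 75 mm overhang.
- tray: Empty yellow steel tray, fixed, 230 x 180 mm outside (own x, y), 30 mm high, walls and floor 5 mm; origin: centre of its underside. Swaps places with the grey tray from one start to the next.
- bolt_tray: Grey tray with bolts, fixed, same size; leave it alone.
- paint_tin: Blue and silver tin, 95 mm across, 112 mm high, loose; origin: centre of its underside.
- spray: Orange can with a white cap, 54 mm across, 150 mm high, loose; origin: centre of its underside.
- jar: Amber jar, 60 mm across, 62 mm high, loose; origin: centre of its underside.
- tape: Grey roll of tape, 90 mm across, 24 mm high, loose; origin: centre of its underside.
- driver: Screwdriver lying on the bench, loose.
- mug: Blue mug, 80 mm across, 90 mm high, loose; origin: centre of its underside.

How it is judged:
On the way, in this order (a step that is already met when the one before it is completed fails the run):
1. the strip has been wound out by the crank until it overhangs the lip by 45 to 72 mm, with the crank handle let go and at rest (y of strip in the frame of lip between -0.03 and -0.003 m and value of joint crank above 13.5 rad and contact force between the fingers and machine below 0.2 N and velocity of joint crank between -0.1 and 0.1 rad/s and height (world z) of strip above 0.085 m), for 0.2 s.
2. the fingers have drawn the strip clear of the machine (y of strip in the frame of lip above 0.074 m and contact force between the fingers and strip above 1 N and height (world z) of strip above 0.05 m), for 0.05 s.
At the end, for the whole second after the job is handed in: The strip lies flat (within 0.06 rad) on the floor of the yellow tray, at rest and released, and the crank stands still (x of strip in the frame of tray between -0.08 and 0.08 m and y of strip in the frame of tray between -0.07 and 0.07 m and angle between the z axis of strip and the z axis of tray, either way round below 0.06 rad and z of strip in the frame of tray below 0.016 m and linear speed of strip below 0.02 m/s and velocity of joint crank between -0.1 and 0.1 rad/s); the robot touches nothing.
It fails at once if the crank runs away (faster than 6 rad/s) (velocity of joint crank above 6 rad/s).
It fails at once if the crank swings back (faster than 2.5 rad/s backwards) (velocity of joint crank below -2.5 rad/s).
It fails at once if the strip is dropped or flung (over 1 m/s) (linear speed of strip above 1 m/s).
It fails at once if another thing is shifted by more than 30 mm (distance of any of paint_tin, spray, jar, tape, driver, mug from where it was at the start of the episode above 0.03 m).
It fails at once if the robot leans on the bolt tray (over 5 N) (contact force between any of the fingers, the arm, strip and bolt_tray above 5 N).
It also fails if it takes over 72 s, if anything falls off the work surface, if the arm or the gripper's body presses on something with over 40 N, if the wrist force passes 120 N, or if a joint passes its speed limit or range.

## Working session

There is one attempt and no reset: what is moved stays moved. The work goes in short steps, each a Python script; the robot and the scene stay as the last script left them, time stands still between calls to the robot, and variables do not carry over. Pictures are saved under pics/ and viewed, and the job is handed in when it is done.

```bash
ls -la; mkdir -p pics; python3 - <<'E'
from cell import bot
import cv2
for n in ("side","top"):
    im=bot.camera(n); cv2.imwrite(f"pics/{n}0.png",im[:,:,::-1])
    c=bot.calibration(n); print(n,c)
    for t in ("machine","crank","handle","strip","tray","bolt_tray","paint_tin","spray","jar","tape","driver","mug"):
        r=bot.search_frame(n,t); print(t,[(x['bbox'],round(x['confidence'],2)) for x in r[:2]])
print(bot.read_clock(),bot.read_tool_rot())
E
```

```text
total 12
drwxr-xr-x  3 agent agent 4096 Dec  7 02:32 .
drwxr-xr-x 23 root  root  4096 Dec  7 02:32 ..
drwxr-xr-x  2 agent agent 4096 Dec  7 02:32 pics
side {'mtx': array([[426.12638038,   0.        , 311.86639363],
       [  0.        , 426.12638038, 206.43288548],
       [  0.        ,   0.        ,   1.        ]]), 'extrinsics': array([[-0.97091276, -0.23942384,  0.00215239,  0.58107484],
       [-0.11521945,  0.45932052, -0.88076622,  0.24273008],
       [ 0.2098878 , -0.85539516, -0.47354644,  1.03301329],
       [ 0.        ,  0.        ,  0.        ,  1.        ]])}
machine [([272.8, 174.2, 104.8, 103.4], 0.96)]
crank [([317.7, 186.7, 61.6, 53.0], 0.93)]
handle [([318.4, 183.9, 59.5, 54.0], 0.73)]
strip []
tray [([288.8, 336.4, 125.5, 62.0], 0.67)]
bolt_tray [([345.0, 193.4, 70.6, 35.4], 0.77), ([271.5, 177.1, 107.6, 103.4], 0.19)]
paint_tin [([220.4, 315.9, 55.7, 77.0], 0.8), ([323.2, 172.1, 21.6, 28.5], 0.7)]
spray [([223.6, 225.1, 23.8, 57.4], 0.65)]
jar [([308.5, 270.9, 23.9, 36.0], 0.74), ([271.5, 177.7, 105.6, 101.9], 0.59)]
tape [([360.3, 247.3, 36.0, 29.4], 0.7)]
driver
[... 621 characters left out ...]
1.00000000e+00]])}
machine [([281.2, 149.7, 86.3, 95.2], 0.9), ([153.8, 159.3, 41.1, 39.1], 0.64)]
crank [([303.1, 184.5, 35.5, 59.6], 0.78)]
handle [([304.0, 187.8, 40.5, 57.7], 0.84)]
strip [([283.3, 147.6, 85.4, 97.0], 0.15)]
tray [([147.8, 204.4, 69.3, 88.2], 0.56)]
bolt_tray [([388.0, 202.7, 72.6, 81.0], 0.63)]
paint_tin [([155.2, 162.0, 42.9, 34.4], 0.58)]
spray [([265.0, 109.9, 25.8, 34.5], 0.63), ([397.2, 166.8, 9.3, 35.7], 0.29)]
jar [([256.2, 200.7, 19.0, 19.5], 0.74)]
tape [([304.4, 237.4, 30.4, 30.7], 0.69)]
driver [([395.7, 139.4, 12.3, 63.4], 0.61), ([432.2, 169.4, 42.7, 35.3], 0.46)]
mug [([431.0, 172.1, 45.0, 32.4], 0.87)]
1.3 [-0.57733872  0.57734409 -0.40826116  0.4082605 ]
```

View pics/side0.png

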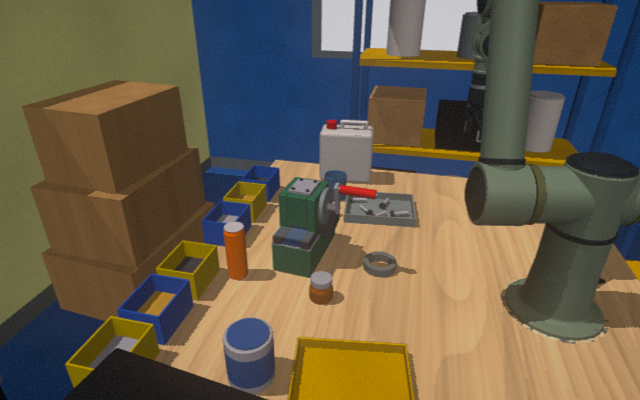

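View pics/top0.png

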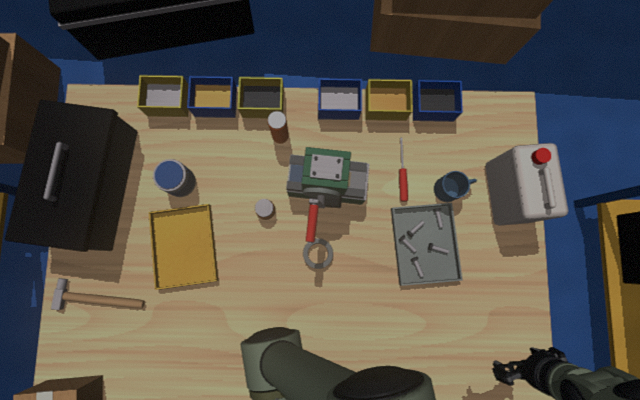

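```bash
python3 - <<'E'
import cv2
s=cv2.imread("pics/side0.png");t=cv2.imread("pics/top0.png")
cv2.imwrite("pics/s0z.png",cv2.resize(s[160:310,210:420],None,fx=3.8,fy=3.8,interpolation=cv2.INTER_CUBIC))
cv2.imwrite("pics/t0z.png",cv2.resize(t[130:280,240:400],None,fx=4,fy=4,interpolation=cv2.INTER_CUBIC))
E
```

```text
(no output)
```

View pics/s0z.png

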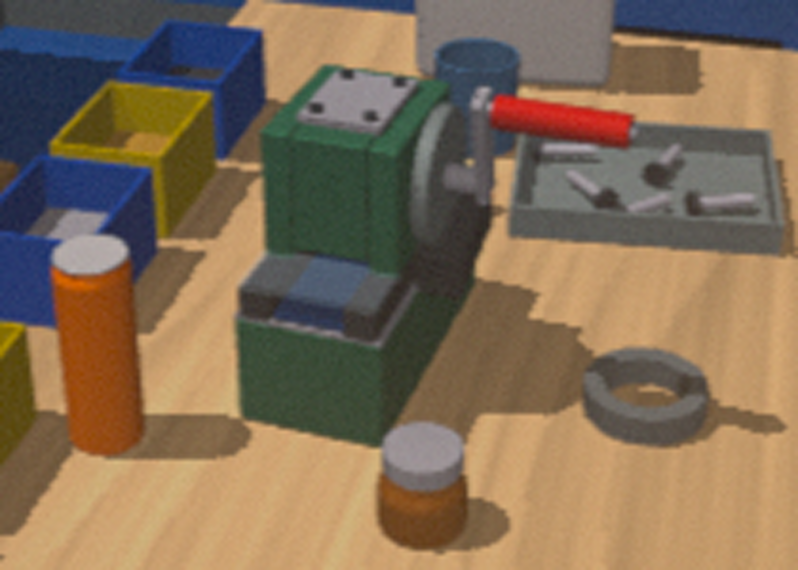

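View pics/t0z.png

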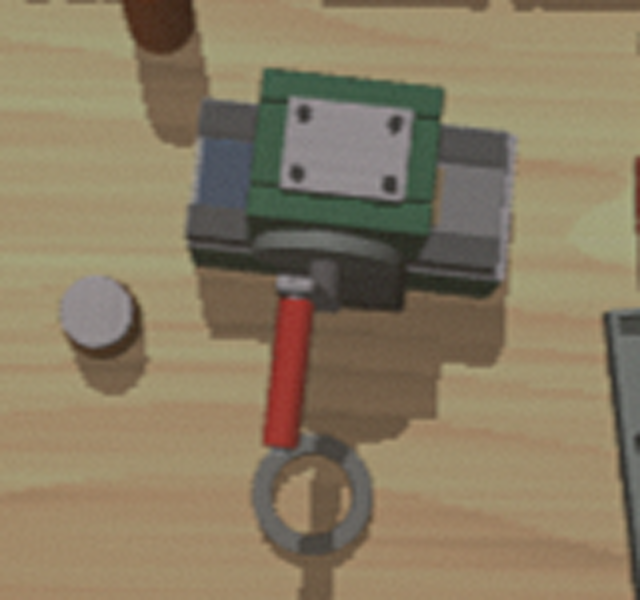

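The images show the machine in the middle, turned slightly, with its exit to the left (top view about (290,185)). The yellow tray is at (184,247), the jar at (264,209) and the tape under the handle at (318,254). Next I'll fit the machine's pose from its corners.

```bash
cat > h.py <<'E'
import numpy as np,cv2
from scipy.optimize import least_squares
CAL={'side':(np.array([[426.12638038,0,311.86639363],[0,426.12638038,206.43288548],[0,0,1]]),np.array([[-0.97091276,-0.23942384,0.00215239,0.58107484],[-0.11521945,0.45932052,-0.88076622,0.24273008],[0.2098878,-0.85539516,-0.47354644,1.03301329]])),
'top':(np.array([[418.13387491,0,309.96917074],[0,418.13387491,196.32483766],[0,0,1]]),np.array([[1.69011834e-02,-9.99853932e-01,2.54251091e-03,-4.62315397e-02],[-9.87428766e-01,-1.70907361e-02,-1.57137962e-01,5.89994249e-01],[1.57158462e-01,1.45269103e-04,-9.87573388e-01,1.19132786e+00]]))}
def proj(c,P):
    K,E=CAL[c];P=np.atleast_2d(P);q=(P@E[:,:3].T+E[:,3])@K.T
    return q[:,:2]/q[:,2:]
def back(c,uv,z):
    K,E=CAL[c];R=E[:,:3];o=-R.T@E[:,3];d=R.T@np.linalg.solve(K,[uv[0],uv[1],1])
    return o+d*(z-o[2])/d[2]
def Rz(a):return np.array([[np.cos(a),-np.sin(a),0],[np.sin(a),np.cos(a),0],[0,0,1]])
def m2w(p,P):return np.atleast_2d(P)@Rz(p[2]).T+[p[0],p[1],0]
E
cat > fit.py <<'E'
from h import *
S=lambda u,v:(u/3.8+210-.5,v/3.8+160-.5)
T=lambda u,v:(u/4+240-.5,v/4+130-.5)
obs=[('side',(.055,.1,.09),S(240,320)),('side',(-.055,.1,.09),S(380,346)),('side',(.055,.1,0),S(240,414)),('side',(-.055,.1,0),S(383,441)),
('top',(.05,.055,.218),T(265,70)),('top',(.05,-.065,.218),T(443,88)),('top',(-.05,.055,.218),T(248,215)),('top',(-.05,-.065,.218),T(429,236))]
def f(p):return np.concatenate([proj(c,m2w(p,P))[0]-uv for c,P,uv in obs])
r=least_squares(f,[.55,0,-.1],loss='soft_l1');p=r.x;print(p,np.round(r.fun.reshape(-1,2),1).tolist())
np.save('m.npy',p)
# crank angle + world handle
hobs=[('side',-.196,S(632,130)),('top',-.196,T(281,445)),('top',-.11,T(295,300)),('side',-.104,S(492,110))]
def g(a):
    return np.concatenate([proj(c,m2w(p,(x,-.065*np.sin(a[0]),.17+.065*np.cos(a[0]))))[0]-uv for c,x,uv in hobs])
r=least_squares(g,[0.]);print('crank',r.x,np.round(r.fun.reshape(-1,2),1).tolist())
a=r.x[0];print('handle',m2w(p,(-.165,-.065*np.sin(a),.17+.065*np.cos(a))),'axle',m2w(p,(-.165,0,.17)),'lip',m2w(p,(0,.1,.09)))
def box(x0,x1,y0,y1,z0,z1):
    c=[(x,y,z) for x in(x0,x1) for y in(y0,y1) for z in(z0,z1)]
    return [(c[i],c[j]) for i in range(8) for j in range(i) if sum(u!=v for u,v in zip(c[i],c[j]))==1]
for n in('side','top'):
    im=cv2.resize(cv2.imread(f'pics/{n}0.png'),None,fx=4,fy=4,interpolation=cv2.INTER_CUBIC)
    L=box(-.055,.055,-.13,.1,0,.09)+box(-.05,.05,-.065,.055,.09,.218)+[((-.196,-.065*np.sin(a),.17+.065*np.cos(a)),(-.1,-.065*np.sin(a),.17+.065*np.cos(a))),((-.165,0,.17),(-.06,0,.17))]
    for A,B in L:
        q=proj(n,m2w(p,[A,B]))*4+2;cv2.line(im,*[tuple(int(v) for v in k) for k in q],(255,0,255),1)
    im=im[620:1160,960:1660] if n=='side' else im[520:1120,960:1660]
    cv2.imwrite(f'pics/{n}_fit.png',im)
for nm,uv,z in [('jar',(265.7,208),.062),('tape',(318.5,253.5),.024),('tin',(171,176),.112),('spray',(277.5,121),.15),('mug',(453,183),.09)]:
    print(nm,back('top',uv,z).round(3))
E
python3 fit.py
```

```text
[ 0.63975182 -0.07168586 -0.09368458] [[-1.8, -1.9], [0.9, -0.9], [-0.3, 1.1], [0.1, 2.3], [-0.5, -0.7], [1.0, -0.2], [-0.7, 0.7], [0.8, 0.6]]
crank [-0.25987977] [[-0.0, 0.3], [-0.3, 1.6], [-0.0, 3.5], [0.8, 0.1]]
handle [[ 0.47703787 -0.03962107  0.23281736]] axle [[ 0.47547538 -0.05625051  0.17      ]] lip [[0.64910658 0.02787562 0.09      ]]
jar [0.552 0.092 0.062]
tape [ 0.424 -0.064  0.024]
tin [0.632 0.357 0.112]
spray [0.785 0.058 0.15 ]
mug [ 0.63  -0.446  0.09 ]
```

```bash
python3 - <<'E'
from h import *
import cv2
t=cv2.imread("pics/top0.png")
cv2.imwrite("pics/ty.png",cv2.resize(t[195:300,135:235],None,fx=5.5,fy=5.5,interpolation=cv2.INTER_CUBIC))
E
```

```text
(no output)
```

View pics/side_fit.png

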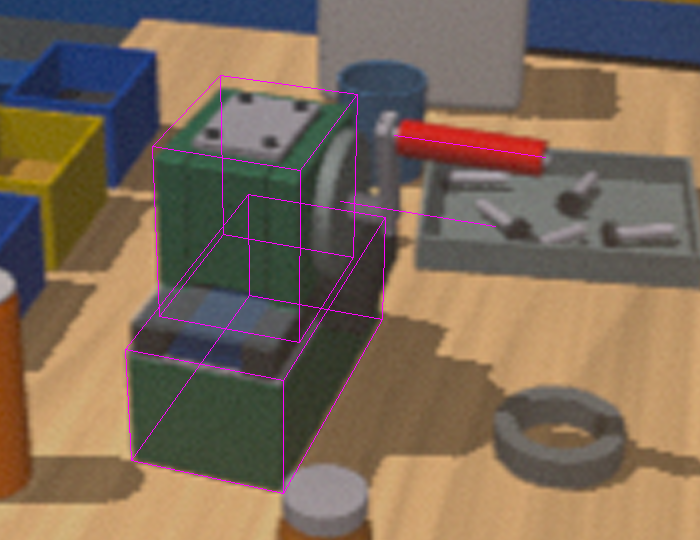

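View pics/top_fit.png

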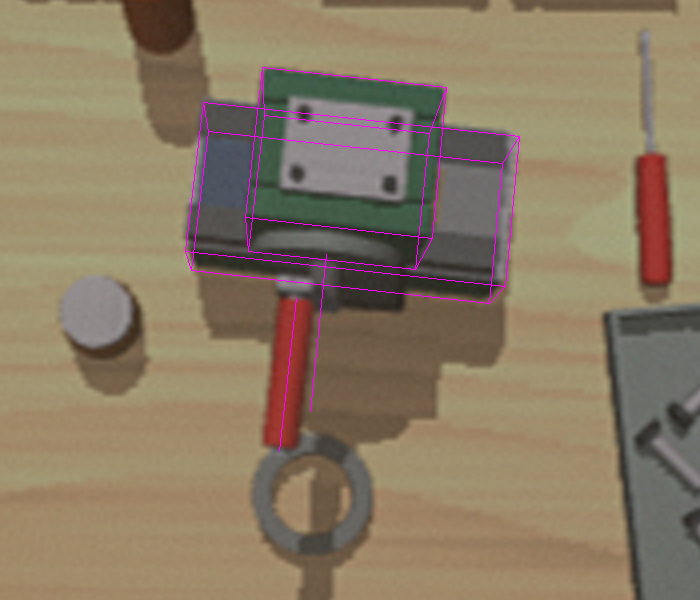

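View pics/ty.png

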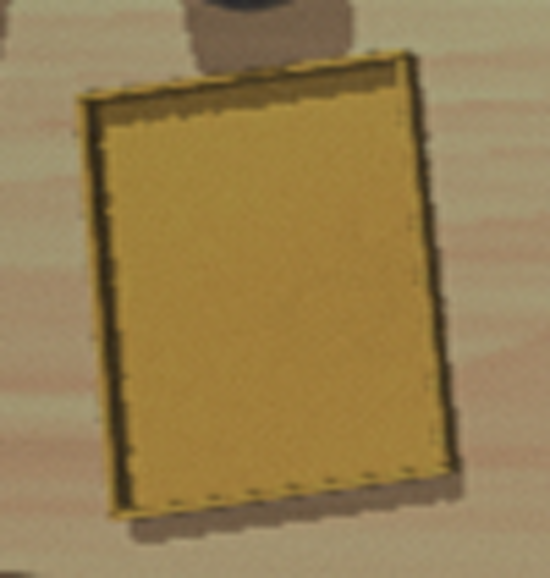

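```bash
cat > fit2.py <<'E'
from h import *
F=lambda u,v:((u)/4+240-.5,(v)/4+155-.5)   # side_fit crop
S=lambda u,v:(u/3.8+210-.5,v/3.8+160-.5)
T=lambda u,v:(u/4+240-.5,v/4+130-.5)
obs=[('side',(.055,.1,.09),S(240,318)),('side',(-.055,.1,.09),S(380,345)),('side',(.055,.1,0),S(240,415)),('side',(-.055,.1,0),S(384,441)),
('top',(.05,.055,None),T(265,70)),('top',(.05,-.065,None),T(443,88)),('top',(-.05,.055,None),T(248,215)),('top',(-.05,-.065,None),T(429,236)),
('side',(.05,.055,None),F(160,155)),('side',(-.05,.055,None),F(302,176)),('side',(.05,-.065,None),F(222,88)),('side',(-.05,-.065,None),F(357,104))]
hobs=[('side',-.196,S(632,130)),('top',-.196,T(281,445)),('top',-.104,T(295,298)),('side',-.104,S(490,111))]
def f(q):
    p=q[:3];r=[]
    for c,P,uv in obs:
        P=list(P); 
        if P[2] is None:P[2]=q[3]
        r.append(proj(c,m2w(p,P))[0]-uv)
    a=q[4]
    for c,x,uv in hobs:r.append(proj(c,m2w(p,(x,-.065*np.sin(a),.17+.065*np.cos(a))))[0]-uv)
    return np.concatenate(r)
r=least_squares(f,[.64,-.07,-.09,.218,-.26],loss='soft_l1');print(r.x,np.round(f(r.x).reshape(-1,2),1).tolist())
np.save('m.npy',r.x)
p=r.x[:3];a=r.x[4]
print('handle',m2w(p,(-.165,-.065*np.sin(a),.17+.065*np.cos(a))),'axle',m2w(p,(-.165,0,.17)),'lip',m2w(p,(0,.1,.09)))
Y=lambda u,v:(u/5.5+135-.5,v/5.5+195-.5)
C=[Y(80,97),Y(410,53),Y(455,470),Y(116,515)]
W=np.array([back('top',c,.03) for c in C]);print(W.round(3),W.mean(0))
print([round(float(np.linalg.norm(W[i]-W[i-1])),3) for i in range(4)])
d=W[0]+W[1]-W[2]-W[3];print('yaw',np.arctan2(d[1],d[0]));d2=W[0]+W[3]-W[1]-W[2];print(np.arctan2(-d2[0],d2[1]))
E
python3 fit2.py
```

```text
[ 0.640724   -0.07261358 -0.08738633  0.21098237 -0.28764324] [[-1.8, -1.5], [0.9, -0.9], [-0.4, 0.7], [-0.2, 2.0], [-0.3, -0.2], [1.0, -0.0], [-0.1, 1.0], [1.0, 0.5], [-1.9, 0.2], [-0.6, 0.8], [-0.7, -1.0], [-0.4, -0.2], [-0.4, 0.3], [-0.2, 1.2], [0.2, 1.2], [0.9, -0.0]]
handle [[ 0.47796296 -0.03984349  0.23232948]] axle [[ 0.4763536  -0.05821318  0.17      ]] lip [[0.64945152 0.02700484 0.09      ]]
[[0.537 0.443 0.03 ]
 [0.564 0.265 0.03 ]
 [0.343 0.229 0.03 ]
 [0.316 0.407 0.03 ]] [0.44016863 0.33591664 0.03      ]
[0.224, 0.179, 0.225, 0.179]
yaw 0.16121178537409372
0.14940874632560583
```

```bash
cat >> h.py <<'E'
from scipy.spatial.transform import Rotation as Ro
M=None
def quat(jaw):  # jaw direction angle in world xy, tool down
    x=np.array([np.cos(jaw),np.sin(jaw),0]);y=np.array([0,0,-1.]);z=np.cross(x,y)
    q=Ro.from_matrix(np.c_[x,y,z]).as_quat();return [float(q[3]),*map(float,q[:3])]
E
python3 - <<'E'
from h import *; from cell import bot
m=np.load('m.npy');p=m[:3]
for s in (0,np.pi):
    q=quat(p[2]+np.pi/2+s)
    for a in np.arange(0,6.3,1.57):
        P=m2w(p,(-.165,-.065*np.sin(a),.17+.065*np.cos(a)))[0]; P[2]-=bot.grip_depth
        j=bot.solve_ik(P.tolist(),q);print(s,a,None if j is None else np.round(j,2))
    P=m2w(p,(-.165,.02,.3))[0];j=bot.solve_ik(P.tolist(),q);print(None if j is None else np.round(j,2))
for s in (0,np.pi):
    q=quat(p[2]+s)
    for y in (.118,.24):
        j=bot.solve_ik(m2w(p,(0,y,.086))[0].tolist(),q);print('strip',y,None if j is None else np.round(j,2))
    for jw in (.155+np.pi/2+s,):
        j=bot.solve_ik([.44,.336,.02],quat(jw));print('tray',None if j is None else np.round(j,2))
print(bot.read_clock())
E
```

```text
0 0.0 [-0.28  0.21 -0.39  0.97  0.   -0.19]
0 1.57 [-0.41  0.28 -0.47  0.81  0.   -0.32]
0 3.14 [-0.28  0.36 -0.57  0.64  0.   -0.19]
0 4.71 [-0.14  0.28 -0.49  0.81  0.   -0.05]
0 6.28 [-0.28  0.21 -0.39  0.97  0.   -0.19]
[-0.23  0.16 -0.24  1.18  0.   -0.15]
3.141592653589793 0.0 [-0.28  0.21 -0.39  0.97  0.    2.95]
3.141592653589793 1.57 [-0.41  0.28 -0.47  0.81  0.    2.82]
3.141592653589793 3.14 [-0.28  0.36 -0.57  0.64  0.    2.95]
3.141592653589793 4.71 [-0.14  0.28 -0.49  0.81  0.    3.09]
3.141592653589793 6.28 [-0.28  0.21 -0.39  0.97  0.    2.95]
[-0.23  0.16 -0.24  1.18  0.    3.  ]
strip 0.118 [-0.04  0.63 -0.09  0.85  0.    1.61]
strip 0.24 [0.14 0.68 0.01 0.9  0.   1.8 ]
tray [ 0.52  0.56 -0.43  0.57  0.    0.36]
strip 0.118 [-0.04  0.63 -0.09  0.85  0.   -1.53]
strip 0.24 [ 0.14  0.68  0.01  0.9   0.   -1.35]
tray [ 0.52  0.56 -0.43  0.57  0.   -2.78]
1.3
```

```bash
python3 - <<'E'
from h import *; from cell import bot
m=np.load('m.npy');p=m[:3];a=m[4]
q=quat(p[2]+np.pi/2)
P=m2w(p,(-.165,-.065*np.sin(a),.17+.065*np.cos(a)))[0]; P[2]-=bot.grip_depth
bot.move_pose([P[0],P[1],P[2]+.08],q)
print(bot.read_clock(),bot.read_ft_force())
bot.move_linear(P.tolist(),speed=.12)
print(bot.read_clock(),bot.read_ft_force(),bot.read_position(),P)
for n in("side","top"):
    cv2.imwrite(f"pics/{n}1.png",cv2.resize(bot.camera(n)[140:300,220:420,::-1],None,fx=3.5,fy=3.5,interpolation=cv2.INTER_CUBIC))
E
```

```text
3.3333 [-0.30024739 -0.33289921 -0.11754456]
4.15 [-0.48719134 -0.05199394 -0.26786476] [ 0.47839113 -0.04012903  0.2141579 ] [ 0.47796296 -0.03984349  0.21362948]
```

View pics/side1.png

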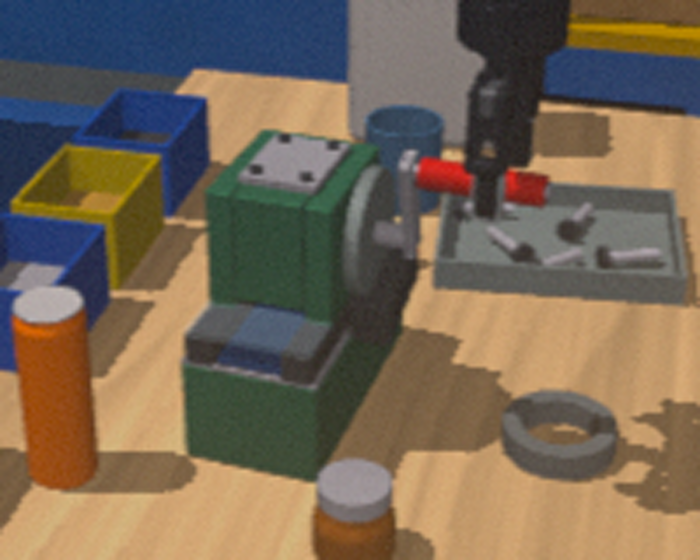

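View pics/top1.png

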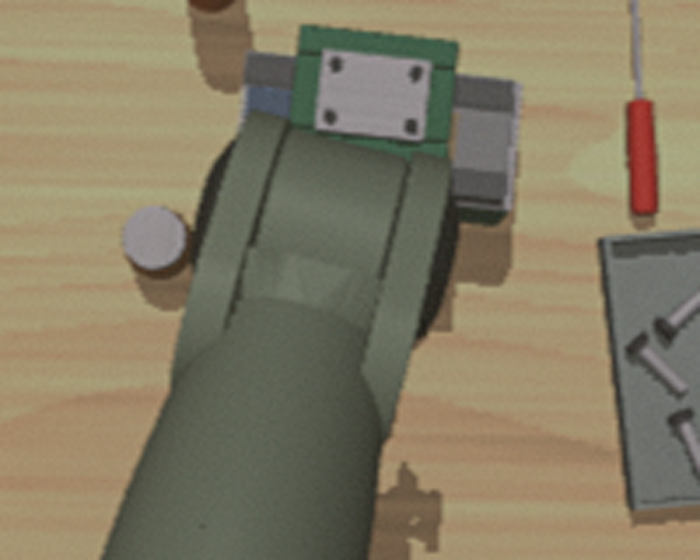

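The side view shows the fingers on either side of the sleeve's middle, at about (487,190) in the crop. I'll grip now and start turning, checking forces as I go.

```bash
python3 - <<'E'
from h import *; from cell import bot
m=np.load('m.npy');p=m[:3]
bot.set_gripper(0.0,60)
print(bot.read_clock(),bot.read_ft_force(),bot.read_position(),bot.read_gripper_width())
ax=m2w(p,(-.165,0,.17))[0]; ey=np.array([-np.sin(p[2]),np.cos(p[2]),0])
pos=np.array(bot.read_position());pos[2]+=bot.grip_depth
d=pos-ax;print('radius',np.hypot(d@ey,d[2]),'ang',np.arctan2(-d@ey,d[2]))
for a in (-.15,.15,.45):
    P=m2w(p,(-.165,-.065*np.sin(a),.17+.065*np.cos(a)))[0]; P[2]-=bot.grip_depth
    bot.move_linear(P.tolist(),speed=.05)
    F=np.array(bot.read_ft_force());print(a,bot.read_clock(),F.round(1),'ey',round(F@ey,1),(np.array(bot.read_position())-P).round(4))
E
```

```text
4.85 [-0.64161965 -0.59780116  4.20433748] [ 0.47800985 -0.03981062  0.21390063] 0.26165233142140965
radius 0.06527047362568447 ang -0.2870058405571301
-0.15 5.175 [-1.  -3.2  1.8] ey -3.3 [-0.0001 -0.0012  0.0001]
0.15 5.7167 [ 1.4  1.2 -6.7] ey 1.4 [-0.0002 -0.0002 -0.0007]
0.45 6.2583 [ 2.1  6.2 -7.8] ey 6.4 [-0.0002  0.0014 -0.0007]
```

```bash
cat > turn.py <<'E'
from h import *; from cell import bot
m=np.load('m.npy');p=m[:3]
ey=np.array([-np.sin(p[2]),np.cos(p[2]),0]);ez=np.array([0,0,1])
def go(a0,a1,dy=0,dz=0,speed=.08,n=None,log=2):
    n=n or int(np.ceil((a1-a0)/.33))
    for k,a in enumerate(np.linspace(a0,a1,n+1)[1:]):
        P=m2w(p,(-.165,dy-.065*np.sin(a),dz+.17+.065*np.cos(a)))[0]; P[2]-=bot.grip_depth
        bot.move_linear(P.tolist(),speed=speed)
        if k%log==0 or k==n-1:
            F=np.array(bot.read_ft_force());X=np.array(bot.read_position())
            rad=-ey*np.sin(a)+ez*np.cos(a);tan=-ey*np.cos(a)-ez*np.sin(a)
            print(round(a,2),round(bot.read_clock(),2),'F',F.round(1),'rad',round(F@rad,1),'tan',round(F@tan,1),'err',((X-P)*1e3).round(1),'w',round(bot.read_gripper_width(),3))
            if np.linalg.norm(F)>60: print('STOP');break
E
python3 - <<'E'
from turn import *
go(.45,3.14)
E
```

```text
0.75 6.65 F [ 2.5  8.1 -4.6] rad -9.0 tan -2.9 err [-0.3  2.1 -0.6] w 0.259
1.35 7.43 F [-1.  10.5  3.2] rad -9.4 tan -5.4 err [-0.4  2.6  0.1] w 0.257
1.94 8.22 F [-2.7  8.7  8.4] rad -10.9 tan -4.7 err [-0.4  2.   0.7] w 0.264
2.54 9.0 F [-4.5  3.8  8. ] rad -8.6 tan -1.7 err [-0.3  0.5  0.9] w 0.264
3.14 9.78 F [-2.   2.  -3.1] rad 3.1 tan 1.8 err [-0.1  0.4 -0.2] w 0.261
```

```bash
python3 - <<'E'
from turn import *
go(3.14,6.283,log=3,speed=.1)
c=bot.camera("side");cv2.imwrite("pics/side2.png",cv2.resize(c[140:300,220:420,::-1],None,fx=3.5,fy=3.5,interpolation=cv2.INTER_CUBIC))
E
```

```text
3.45 10.13 F [ 1.8  7.5 -6.2] rad 8.2 tan 5.3 err [ 0.3  2.2 -0.3] w 0.26
4.4 11.18 F [-2.5 10.2  8.7] rad 6.8 tan 11.3 err [0.8 3.2 1.9] w 0.259
5.34 12.23 F [-5.2  1.8 12.2] rad 8.2 tan 9.1 err [0.4 0.  2.6] w 0.255
6.28 13.28 F [-0.  -2.7 -2.8] rad -2.8 tan 2.7 err [-0.2 -0.6 -0.4] w 0.261
```

View pics/side2.png

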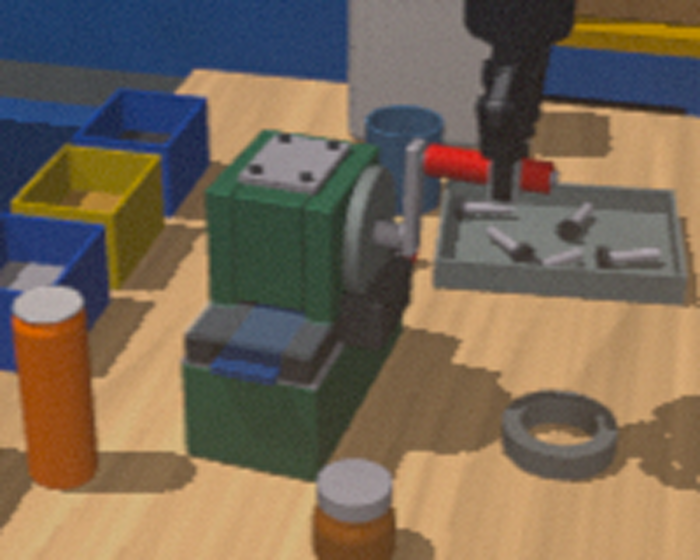

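After one turn the strip's blue front end sticks out a little past the lip, at (245,368) in the crop. The handle is still held near the top.

```bash
python3 - <<'E'
from turn import *
go(6.283,18.85,log=6,speed=.1)
c=bot.camera("side");cv2.imwrite("pics/side3.png",cv2.resize(c[140:300,220:420,::-1],None,fx=3.5,fy=3.5,interpolation=cv2.INTER_CUBIC))
E
```

```text
6.61 13.69 F [ 1.3  3.2 -8.6] rad -9.2 tan -0.4 err [-0.2  0.9 -0.7] w 0.258
8.54 15.84 F [-5.6  5.2  9.3] rad -9.5 tan -4.2 err [-0.3  1.3  1.1] w 0.26
10.47 17.99 F [-1.3 13.   4.9] rad 8.7 tan 10.7 err [0.7 3.5 1.4] w 0.259
12.41 20.14 F [-2.  -3.9 -1.2] rad -1.9 tan 3.9 err [-0.2 -1.6  0.3] w 0.261
14.34 22.29 F [-4.9  6.4  6.9] rad -7.2 tan -5.5 err [-0.3  2.3  0.6] w 0.257
16.27 24.44 F [ 0.2 11.4 -4.3] rad 9.7 tan 7.3 err [0.5 3.4 0.4] w 0.261
18.21 26.59 F [-6.5 -1.9  9.2] rad 5.9 tan 7.4 err [ 0.2 -1.6  2.3] w 0.258
18.85 27.31 F [-0.8 -1.8 -6.8] rad -6.8 tan 1.9 err [-0.2 -1.  -0.2] w 0.26
```

View pics/side3.png

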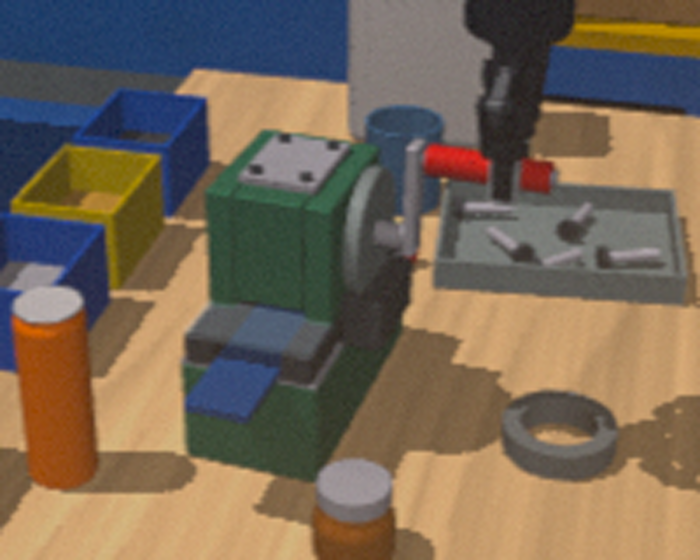

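The strip overhangs well past the lip, with its front edge near (190,400)–(245,418) in the crop. I'll release the handle and back off upward.

```bash
python3 - <<'E'
from turn import *
bot.set_gripper(0.7)
P=np.array(bot.read_position());P[2]+=.11
bot.move_linear(P.tolist(),speed=.15)
bot.wait(.15)
print(bot.read_clock())
# go sideways over the exit, high
m=np.load('m.npy');p=m[:3]
bot.move_pose([.50,.15,.33],quat(p[2]))
print(bot.read_clock(),bot.read_ft_force())
for n in("side","top"):
    c=bot.camera(n);cv2.imwrite(f"pics/{n}4f.png",c[:,:,::-1])
    cv2.imwrite(f"pics/{n}4.png",cv2.resize(c[130:290,230:400,::-1],None,fx=4,fy=3.6 and 3.6,interpolation=cv2.INTER_CUBIC))
E
```

```text
28.8417
30.5833 [-0.08107186 -0.2402634   0.42900193]
```

View pics/side4.png

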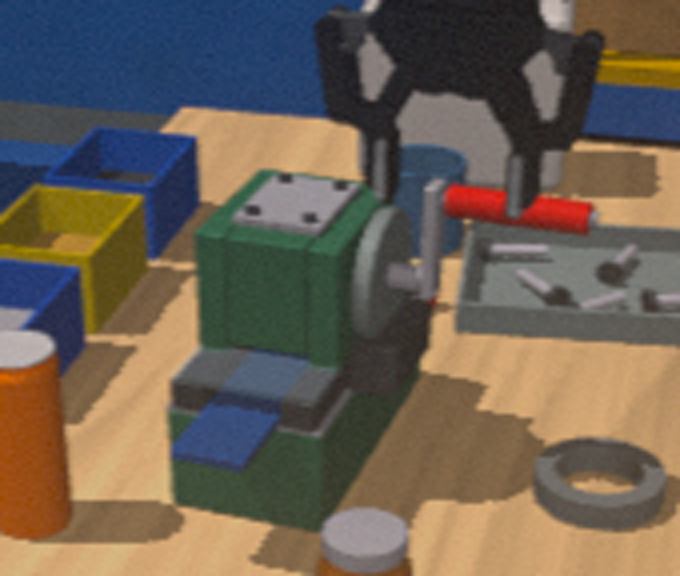

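View pics/top4.png

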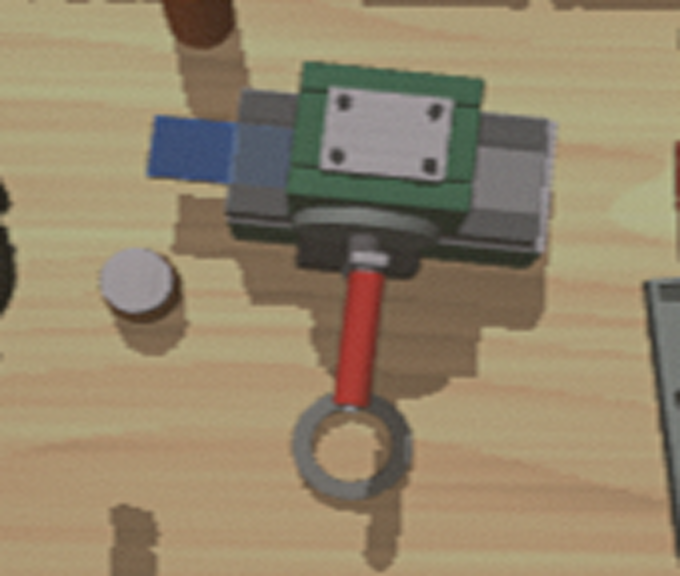

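The handle is at the top and still. The strip's overhang shows at (148–236, 117–185) in the top crop. I'll measure it against the machine fit.

```bash
python3 - <<'E'
from h import *
m=np.load('m.npy');p=m[:3]
G=lambda u,v:(u/4+230-.5,v/3.6+130-.5)
for c in [(155,116),(148,178),(236,123),(229,184)]:
    w=back('top',G(*c),.098); print(c,w.round(4),'machine',((w-[p[0],p[1],0])@Rz(p[2])).round(4))
im=cv2.imread('pics/top4f.png');hsv=cv2.cvtColor(im,cv2.COLOR_BGR2HSV)
k=((hsv[...,0]>105)&(hsv[...,0]<125)&(hsv[...,1]>140)).astype(np.uint8);k[:155]=0;k[190:]=0;k[:,:250]=0;k[:,295:]=0
cs,_=cv2.findContours(k,0,2);c=max(cs,key=cv2.contourArea);r=cv2.minAreaRect(c);print(r)
for b in cv2.boxPoints(r):
    w=back('top',b,.098);print(b,((w-[p[0],p[1],0])@Rz(p[2])).round(4))
E
```

```text
(155, 116) [0.6811 0.0854 0.098 ] machine [0.0265 0.161  0.098 ]
(148, 178) [0.6306 0.0888 0.098 ] machine [-0.0241  0.1599  0.098 ]
(236, 123) [0.6764 0.0271 0.098 ] machine [0.0269 0.1025 0.098 ]
(229, 184) [0.6268 0.0309 0.098 ] machine [-0.0229  0.1019  0.098 ]Traceback (most recent call last):
  File "<stdin>", line 8, in <module>
ValueError: max() iterable argument is empty
```

Measured overhang is 60 mm, strip width 50 mm and centre offset about +1.5 mm, all consistent with the given sizes. Now the pinch.

```bash
python3 - <<'E'
from h import *; from cell import bot
m=np.load('m.npy');p=m[:3];q=quat(p[2])
bot.set_gripper(.9,100)
A=m2w(p,(.0013,.122,.087))[0]
bot.move_pose([A[0],A[1],.20],q)
bot.move_linear(A.tolist(),speed=.12,until_force=8)
print(bot.read_clock(),bot.read_position(),A,bot.read_ft_force())
c=bot.camera("side");cv2.imwrite("pics/side5.png",cv2.resize(c[150:310,220:400,::-1],None,fx=3.8,fy=3.6,interpolation=cv2.INTER_CUBIC))
E
```

```text
32.9917 [0.65339844 0.04886103 0.08805305] [0.65266661 0.04880744 0.087     ] [-0.13479122  0.19680907 -0.2234032 ]
```

View pics/side5.png

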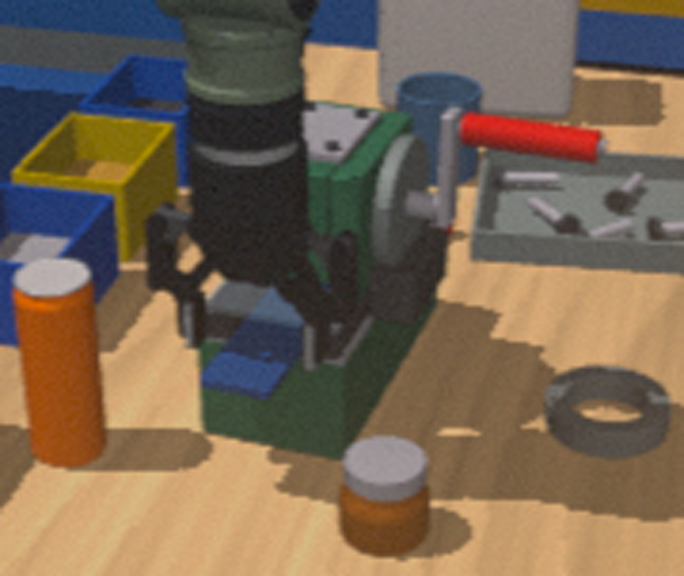

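The fingers are on either side of the strip near (195,340) and (312,355), and the jar is clear. Closing.

```bash
python3 - <<'E'
from h import *; from cell import bot
m=np.load('m.npy');p=m[:3]
A=m2w(p,(.0013,.122,.0865))[0]
bot.move_linear(A.tolist(),speed=.03)
bot.set_gripper(0,100)
print(bot.read_clock(),bot.read_position(),bot.read_ft_force(),bot.read_gripper_width()*85)
c=bot.camera("side");cv2.imwrite("pics/side6.png",cv2.resize(c[150:310,220:400,::-1],None,fx=3.8,fy=3.6,interpolation=cv2.INTER_CUBIC))
E
```

```text
33.6667 [0.65262953 0.04885541 0.08725093] [-2.72109372  0.90487677  5.54884038] 46.35921043613242
```

View pics/side6.png

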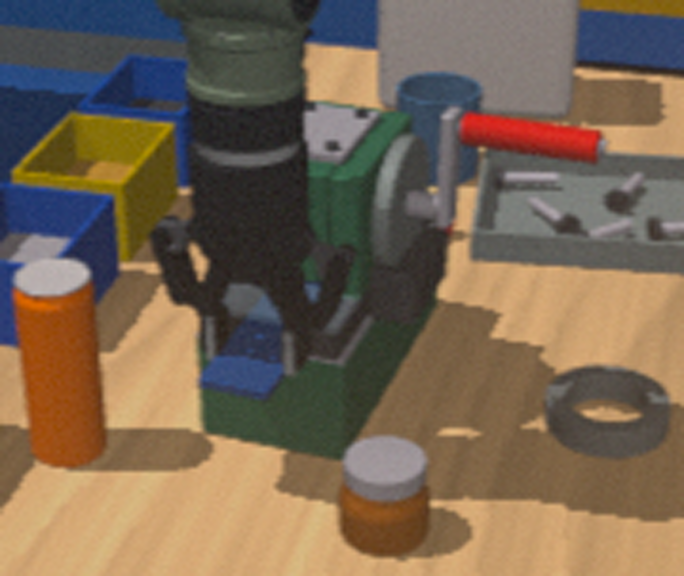

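```bash
python3 - <<'E'
from h import *; from cell import bot
m=np.load('m.npy');p=m[:3]
def go(y,z,s):
    bot.move_linear(m2w(p,(.0013,y,z))[0].tolist(),speed=s)
    print(round(bot.read_clock(),2),np.round(bot.read_position(),4),np.round(bot.read_ft_force(),1),round(bot.read_gripper_width()*85,1))
go(.122,.0885,.03)
go(.142,.0885,.05)
go(.232,.0885,.06)
bot.wait(.1)
c=bot.camera("side");cv2.imwrite("pics/side7.png",cv2.resize(c[150:350,200:400,::-1],None,fx=3.0,fy=3.0,interpolation=cv2.INTER_CUBIC))
E
```

```text
33.97 [0.6525 0.0489 0.0881] [ 0.4 -0.1 -2. ] 46.6
34.52 [0.6544 0.0691 0.0884] [ 0.5 -0.4 -2.1] 46.8
36.17 [0.6623 0.158  0.0885] [ 1.  -0.1 -1.6] 46.6
```

View pics/side7.png

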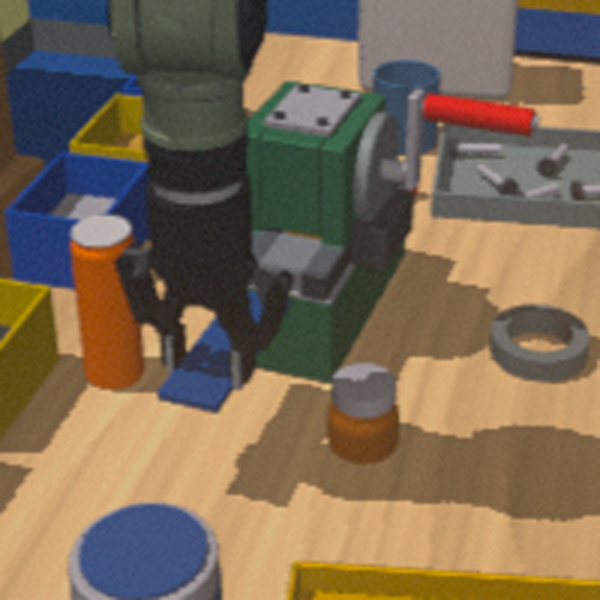

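The strip is clear of the machine and held level: tail near (250,300), front near (195,395). The handle is still up. Next I'll lift it and carry it over the tray.

```bash
python3 - <<'E'
from h import *; from cell import bot
P=np.array(bot.read_position());P[2]=.21
bot.move_linear(P.tolist(),speed=.12)
ty=.155;C=np.array([.440,.336,0])+Rz(ty)@[-.037,0,0]
bot.move_linear([C[0],C[1],.19],speed=.12,rotation=quat(ty+np.pi/2))
print(bot.read_clock(),bot.read_ft_force(),bot.read_gripper_width()*85)
bot.move_linear([C[0],C[1],.09],speed=.1)
bot.wait(.2)
print(bot.read_clock(),bot.read_position(),bot.read_ft_force())
for n in("side","top"):
    c=bot.camera(n);cv2.imwrite(f"pics/{n}8.png",c[:,:,::-1])
E
```

```text
40.2333 [ 0.32013693 -0.19027833 -2.20057005] 46.68812799382851
41.5833 [0.40380471 0.3305283  0.09055566] [-0.24563728 -0.33660548 -2.45361944]
```

View pics/side8.png

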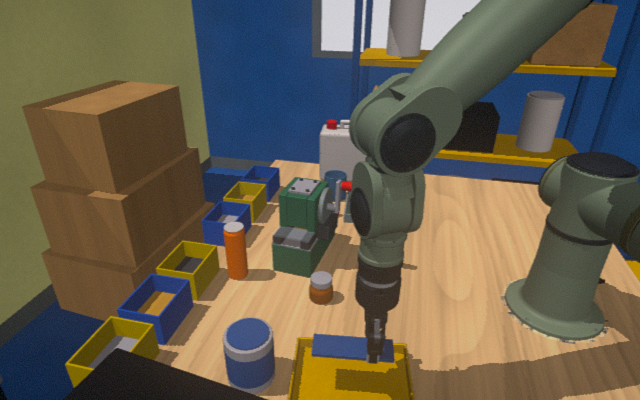

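View pics/top8.png

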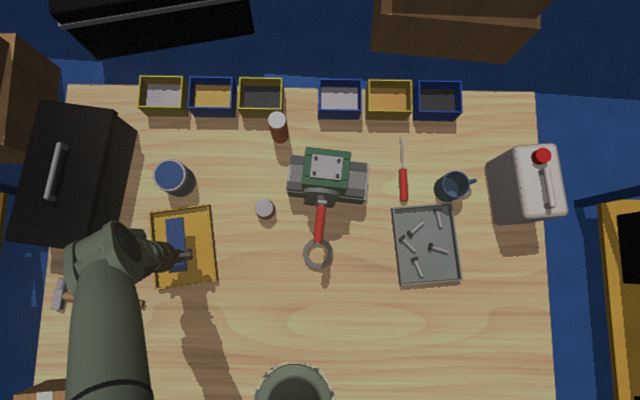

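The strip hangs level over the tray (top view about (176,245)). I'll lower it, slowly at the end, with a force stop.

```bash
python3 - <<'E'
from h import *; from cell import bot
ty=.155;C=np.array([.440,.336,0])+Rz(ty)@[-.037,0,0]
bot.move_linear([C[0],C[1],.02],speed=.08)
print(bot.read_clock(),bot.read_ft_force())
h=bot.move_linear([C[0],C[1],-.001],speed=.02,until_force=3)
print(h,bot.read_clock(),bot.read_position(),bot.read_ft_force(),bot.read_moment())
c=bot.camera("side");cv2.imwrite("pics/side9.png",cv2.resize(c[290:400,220:440,::-1],None,fx=3.5,fy=3.5,interpolation=cv2.INTER_CUBIC))
E
```

```text
42.7083 [ 0.00984239  0.13506385 -2.90649256]
True 43.5167 [0.40330421 0.3301969  0.00281306] [-1.43014489 -0.3620888   4.54247777] [-0.08212308  0.15335576  0.02305557]
```

View pics/side9.png

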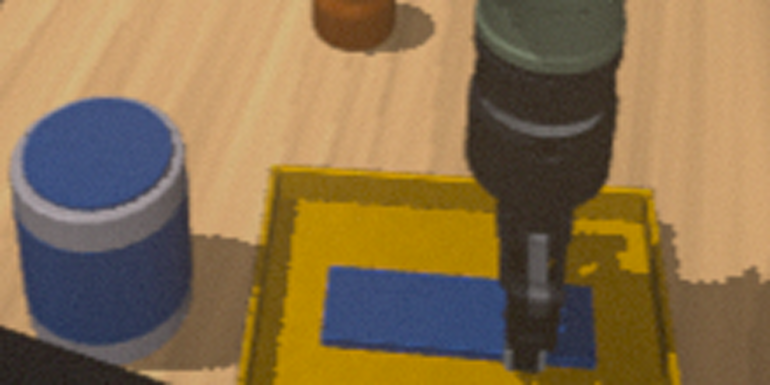

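It touched down at 2.8 mm against about 2 mm expected, and it lies flat in the picture. Releasing gently and backing off upward.

```bash
python3 - <<'E'
from h import *; from cell import bot
P=np.array(bot.read_position())
bot.set_gripper(.75)
bot.move_linear([P[0],P[1],.15],speed=.1)
bot.move_pose([.42,.10,.32],quat(.1+np.pi/2))
bot.wait(.2)
print(bot.read_clock(),bot.read_ft_force())
for n in("side","top"):
    c=bot.camera(n);cv2.imwrite(f"pics/{n}10.png",c[:,:,::-1])
t=cv2.imread('pics/top10.png');cv2.imwrite("pics/t10z.png",cv2.resize(t[195:300,135:235],None,fx=5.5,fy=5.5,interpolation=cv2.INTER_CUBIC))
E
```

```text
46.825 [ 0.39314142 -0.13486329  0.02912799]
```

View pics/side10.png

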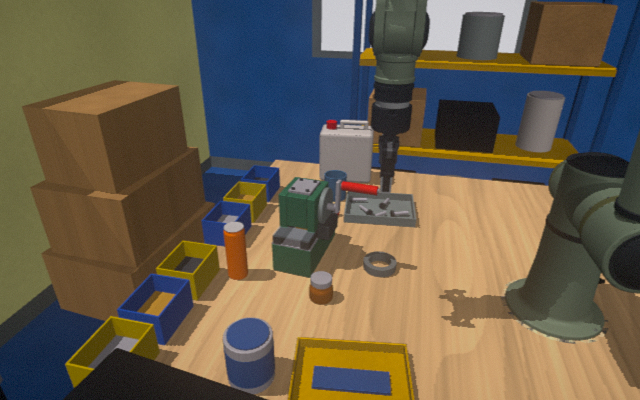

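View pics/t10z.png

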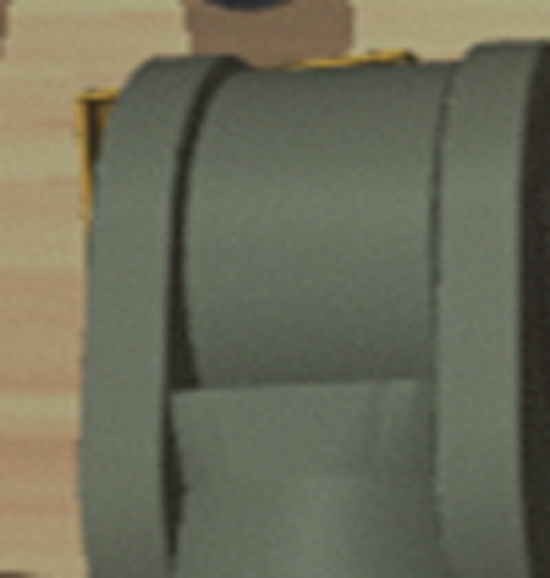

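View pics/top10.png

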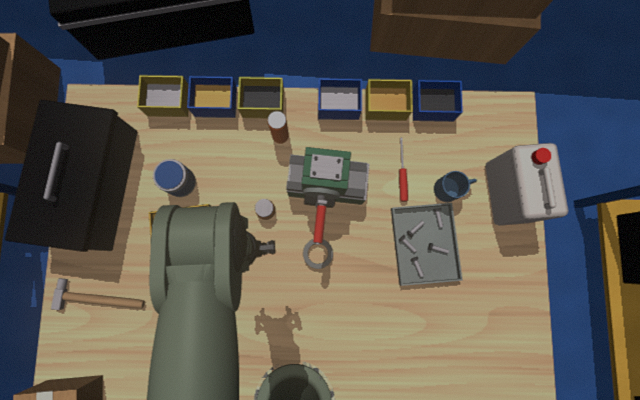

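The strip lies flat inside the yellow tray (side view (312–390, 367–393)). Nothing else has moved and the handle is up. One numeric check, then I'll hand it in.

```bash
python3 - <<'E'
from h import *; from cell import bot
W=np.array([back('side',u,.013) for u in [(312,390),(316,367),(389,370),(390,392)]])
print(W.round(3),(Rz(.155).T@(W.mean(0)-[.44,.336,0])).round(3))
print([round(float(np.linalg.norm(W[i]-W[i-1])),3) for i in range(4)])
bot.close_job();print(bot.read_clock())
E
```

```text
[[0.504 0.38  0.013]
 [0.51  0.326 0.013]
 [0.367 0.298 0.013]
 [0.361 0.349 0.013]] [-0.004  0.003  0.013]
[0.147, 0.055, 0.146, 0.052]
the job is handed in; nothing more can be done
the job is handed in; nothing more can be done
```

I wound the strip out, drew it clear and laid it flat in the yellow tray. The job was handed in at about 47 s; it reports no verdict.

- **Winding:** I gripped the crank handle from above and turned it about three turns clockwise at a steady pace. The sampled tool forces stayed under about 15 N. I let go with the handle at the top, and it stayed there in every later picture.
- **Strip before the pinch:** It overhung the bed's edge by about 60 mm and measured 50 mm wide.
- **Drawing out and laying down:** I pinched the strip by its sides and drew it 110 mm straight out. I lowered it until it touched the tray floor, released it and backed the arm away.

Last checks:
- **Strip position:** In the final side picture the strip looks flat on the tray floor, about 4 mm and 3 mm off the tray's centre. It measured about 147 × 53 mm, against the true 150 × 50 mm. The arm hid the tray in the top picture, so this rests on the side view alone.
- **Other things on the bench:** None of them looked moved when I compared the pictures by eye; I did not measure them.
- **Gripper width:** The gripper read about 46 mm while holding the 50 mm strip. It read low on the handle too, so I treated it as a bias in the reading.

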